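# Lock a new filter cartridge into the deioniser and open its feed

## Task

Fit the smaller of the two filter cartridges from the steel dish into the sloping port of the water deioniser: lugs into the slots, push it in against the spring, turn it clockwise about a quarter turn and let it spring back so that it is locked. Only then open the inlet valve fully by swinging its lever round to its stop, in line with the pipe. Leave the larger cartridge and the glassware standing where they are.

Things in the scene. Friction and masses are not known exactly. Their poses are not given: they have to be found in the camera images.
- cartridge: The smaller white filter cartridge, loose, about 0.16 kg, 110 mm tall, standing in the steel dish. Origin: centre of its foot; z up its axis to the grip bar. Shank 36 mm across from the foot to z = 44 (edge stepped in 2 mm for the first 3 mm), ribbed body 54 mm across from z = 44 to 78, then the grip bar from z = 78 to 110. The same when turned by half a turn.
- cart_large: The larger cartridge of the same make, not for this port: body 68 mm across, shank 46 mm, 126 mm tall, same grip bar. Stands in the same dish, about 76 mm from the other; which is on which side varies. Origin: centre of its foot, z up. Leave it standing.
- dish: Round flat steel dish 197 mm across, 33 mm high, floor 3 mm thick, fixed. Origin: centre of its underside.
- port: Bayonet port in the sloping panel of the deioniser. Origin: centre of its mouth, level with the face of the grey bezel (102 mm across); z out of the panel, 30 degrees off vertical towards the robot's side; y up the slope, x to the right, along the slots. Bore 40.8 mm across; two slots at +x and -x, 30 degrees wide, reaching 27.5 mm from the axis. Mouth bevelled 2 mm.
- valve_lever (a joint): Lever of the inlet ball valve, on a vertical axis at the left of the deioniser. 0 = shut, across the pipe, pointing to the deioniser's front (the robot's side); grows clockwise as seen from above; 1.57 = stop, fully open, along the pipe, pointing left, away from the deioniser. Stays where it is left; about 1.5 N at the grip moves it.
- lever_tip (a point): Centre of the lever's grey grip, 75 mm from the valve's axis, 115 mm above the bench; the grip is 14 mm wide, 14 mm high and runs from 40 to 102 mm from the axis. Free space below, save the pipe under the open position (top 83 mm above the bench at most).
- lever_pivot (a point): Point on the vertical axis of the valve lever, at the height of the grip's middle, 69 mm from the deioniser's left side.
- beaker: Small glass beaker, 59 x 65 mm, 67 mm high, loose on the bench. Origin: centre of its underside, z up.
- jar: Glass jar of powder with a pale lid, 56 mm across, 63 mm high, loose on the bench. Origin: centre of its underside, z up.
- flask: Small conical glass flask, 60 mm across, 88 mm high, loose on the bench. Origin: centre of its underside, z up.
- cart_lugs (a point): Point on the smaller cartridge's axis, 24 mm above its foot, between its two lugs: round pins 7 mm thick along the cartridge's x axis, reaching 25 mm from the axis on both sides.
- cart_grip (a point): Point on the smaller cartridge's axis in its flat-sided grip bar, 99 mm above its foot. The bar is 14 mm thick (y), 42 mm long (x, so it points along the lugs) and reaches 21 mm below and 11 mm above this point. With the TCP here the fingertips stand 2 mm clear of the body.
- port_gallery (a point): Point on the port's axis 13 mm below the mouth: underside of the slotted ring. With the lugs through the slots the cartridge can be pushed until its body meets the bezel (foot 44 mm deep). From 41 mm on the lugs are under the ring and it turns clockwise as one looks into the port (negative about the port's z), 80 degrees to the lock, 84 to a stop; the other way is blocked.
- port_lock (a point): Point on the port's axis 35.5 mm below the mouth: where the foot of a locked cartridge stands. After the turn, when let up, the spring lifts it from about 41 mm to here (body 8.5 mm off the bezel), its lugs in two pockets 5 mm deep under the ring; the grip bar is then 80 degrees (give or take 4) from the slots and cannot turn back.
- ejector (a joint): Spring plate in the port's bore: 0 = up, 28 mm below the mouth; it grows to 0.0175 m as the cartridge's foot presses it down. Spring force 2 N at 0, 6 N with the cartridge locked, 10 N with it pushed fully in.
- unit: The bench deioniser, fixed: white housing 174 mm wide (y), 205 mm deep (x), 198 mm high at the column behind, with a panel sloping up from 60 mm in front. Origin: on the bench under its middle; x points to its back, y to its left. At its left is the inlet pipe with the valve, on the right of its column's top a thin spout up to 268 mm high.
Mind the look-alikes: they are no part of the job. Leave any blue look-alike of the cart_large alone.

How it is judged:
By the outcome, as a careful person would: the job done as asked, in the order asked, and still so for the second after the job is handed in, with the robot touching nothing.
It also fails if it takes over 59 s, if anything falls off the work surface, if the arm or the gripper's body presses on something with over 40 N, if the wrist force passes 120 N, or if a joint passes its speed limit or range.

## Robot

A 6-joint arm with a two-finger parallel gripper is mounted at the origin on a cart in front of the work surface, level with it; the furniture and walls round the work are solid. World frame = base frame: x ahead of the robot, y to its left, z up, the work surface at z = 0. Lengths are in m, angles in rad, forces in N, time in s.
With the tool pointing down it reaches from about 0.375 to 0.9 m from the base axis. Payload 3.1 kg.
Tool frame: the origin (TCP) lies between the finger pads, 19 mm behind the fingertips; this is the grasp point; z points along the fingers, y is the line along which they close (so a half turn about z gives the same grasp; the last joint's range is limited). The gripper opens to 87 mm and grips with 3 to 60 N. Pads are 19 mm wide; open, the fingers measure 117 mm over their backs; the gripper's body (75 mm by 190 mm) begins 51 mm behind the grasp point.
Start: joints at [1.165, 0.527, 1.433, -0, 1.181, -0.178], TCP at [0.141, 0.609, 0.241] pointing down, gripper open.
Joint ranges: [-3.08, 3.08], [-0.75, 2.2], [0.22, 2.44], [-1.43, 4.57], [0, 2.65], [-2.85, 2.85]. Speed limits (rad/s): [2.79, 2.79, 3.14, 3.14, 3.14, 3.14].

## Interface

Orientations are given as a unit quaternion [x, y, z, w].
In Python, from rig import robot gives the robot as it stands.
- The arm moves only by the tool jog_arm, never from a script. Its argument "motion" is one flat list of numbers, 7 for each row, row after row: the shift along the tool's x, y, z scaled (see below), then the turn, a rotation vector about the tool's x, y, z scaled (see below), then the gripper's target within -1 to 1 (shut at 1, half-way at 0, fully open at -1). In form: [x, y, z, rx, ry, rz, hand, x, y, z, rx, ry, rz, hand, ...]. A call has 1 to 12 rows; each row shifts and turns the commanded pose from where the row before left it, along the tool's axes as they then stand; what a row does not reach is not made up. The controller multiplies each number of a shift by 4 cm and each number of a turn by 4 degrees. A row lasts 1/8 s, in which the tool goes at most 62.5 mm and 10.7 degrees, less where a joint would pass 70% of its speed; a pose out of reach is approached as far as the arm can. A call with a number of a shift or a turn outside -1 to 1 is refused whole. A call with a gripper value outside its range is refused whole. The fingers move at their own pace and stop on an object; "grip_force" is the grip in N (left out, the last holds). Time passes only in rows, so rows that do not move let the fingers close. It gives the time, the measured TCP pose, the force, the opening and the grip force at its end, in the units of the state.
- robot.get_obs(): the state, without advancing time (a new reading comes with each control period).
- robot.camera(name): name is "side" or "top"; returns the picture (480x640x3 uint8, blue, green, red); there is no depth.
- robot.calibration(name): a dict with "fx", "fy", "cx", "cy" (pixels), "R" (3x3) and "t" (3): a world point X has camera coordinates R X + t. Camera axes: x right, y down, z forward; pixel columns grow to the right and rows downward; lengths in m; the calibration is good to about 2 mm. A picture is of the moment at which its call begins. calibration takes no time and is no camera call.
- robot.hand_in(): hands the job in; it is judged then, once.
The state is a dict: "time": time; "q": joint angles; "joint_velocities": joint speeds; "joint_torque": joint torques, N m; "position": TCP position; "tool_rot": TCP orientation; "ft_force": force on the tool from outside, world axes, zero at the start; "moment": the same for the moment, N m; "grip_width": finger opening in m; "grip_force": force on a finger pad.
Only numpy, scipy, OpenCV 4.12 (cv2) and the standard library are available. Lean on these libraries where they do the work, as an engineer would, in place of code of your own. Each camera call takes 0.05 s, during which the arm holds its last target. There are 200 camera calls.

## Working session

There is one attempt and no reset: what is moved stays moved. The work goes in short steps, Python scripts to look and compute and a tool call to move; the robot and the scene stay as the last step left them, time stands still between calls to the robot, and variables do not carry over. Pictures are saved under pics/ and viewed, at most 10 in all, crops included, and the job is handed in when it is done.

Besides the shell and the picture viewer there is one more tool, called as name(argument=value, ...), one argument or row to a line, values as JSON. jog_arm: Moves the arm, as the interface text tells. Shifts and turns lie within -1 to 1; 1 stands for 4 cm of shift or 4 degrees of turn. Its arguments: {"type":"object","properties":{"motion":{"type":"array","items":{"type":"number"}},"grip_force":{"type":"number"}},"required":["motion"]}

```bash
mkdir -p pics; ls
python3 - <<'E'
from rig import robot
import cv2,numpy as np
for n in("top","side"):
    cv2.imwrite(f"pics/{n}0.png",robot.camera(n)); c=robot.calibration(n); print(n,{k:np.round(v,4).tolist() for k,v in c.items()})
o=robot.get_obs();print({k:np.round(v,4).tolist() for k,v in o.items()})
E
```

```text
pics
top {'fx': 464.0674, 'fy': 464.0674, 'cx': 327.5464, 'cy': 243.6473, 'R': [[-0.0896, -0.996, -0.0041], [-0.9709, 0.0882, -0.2227], [0.2222, -0.016, -0.9749]], 't': [-0.0971, 0.5389, 1.2002]}
side {'fx': 481.7814, 'fy': 481.7814, 'cx': 319.1031, 'cy': 237.3644, 'R': [[0.9999, -0.0073, -0.0115], [-0.0135, -0.4151, -0.9097], [0.0019, 0.9097, -0.4152]], 't': [-0.5322, 0.0503, 1.6542]}
{'time': 0.1, 'q': [1.1645, 0.5284, 1.4338, -0.0, 1.1814, -0.1785], 'joint_velocities': [0.0002, -0.0018, -0.0025, 0.001, 0.0006, -0.0006], 'joint_torque': [-0.0, -44.0988, -17.7151, 0.0635, 0.0534, -0.0], 'position': [0.1408, 0.6083, 0.2404], 'tool_rot': [0.1136, 0.9935, -0.0009, -0.0003], 'ft_force': [-0.2879, 0.4835, 0.0159], 'moment': [0.0604, -0.0037, 0.009], 'grip_force': 0.0, 'grip_width': 0.0871}
```

View pics/top0.png

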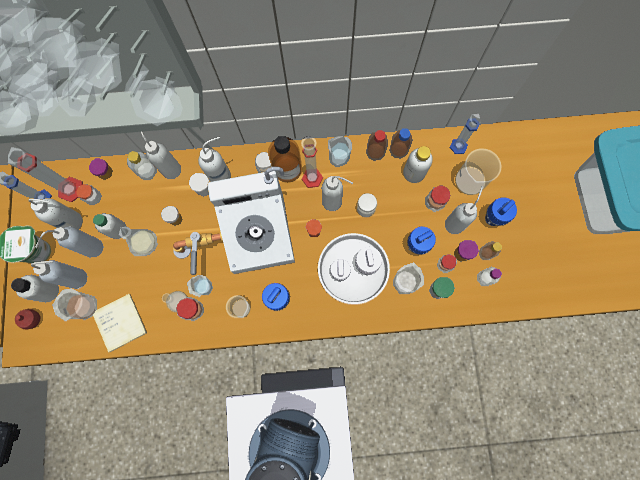

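View pics/side0.png

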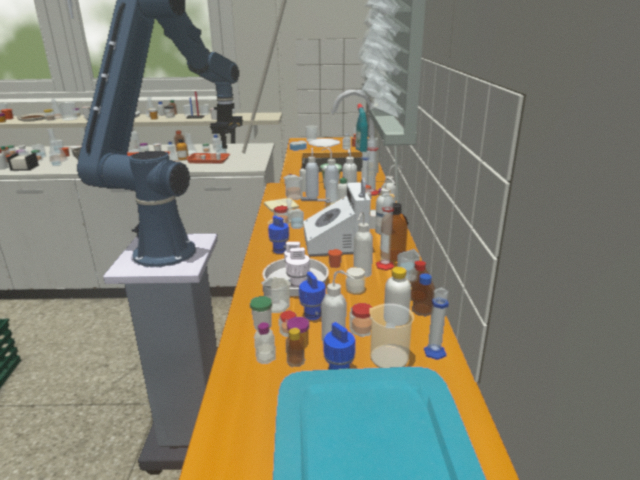

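The top view shows the dish at (353,268) with two white cartridges at (340,270) and (368,262). The deioniser port is at about (256,232) and the lever runs from about (195,238) to (193,272). I'll enlarge both views to compare the cartridges.

Run:
```python
import cv2,numpy as np
a=cv2.imread("pics/top0.png");b=cv2.imread("pics/side0.png")
c=cv2.resize(a[165:305,165:395],None,fx=3.4,fy=3.4,interpolation=cv2.INTER_CUBIC)
cv2.imwrite("pics/c1.png",c)
A=cv2.resize(a[230:310,310:400],None,fx=5,fy=5,interpolation=cv2.INTER_CUBIC)
B=cv2.resize(b[230:310,258:334],None,fx=5,fy=5,interpolation=cv2.INTER_CUBIC)
cv2.imwrite("pics/c2.png",np.hstack([A,B[:,:340]]))
```

```text
(no output)
```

View pics/c1.png

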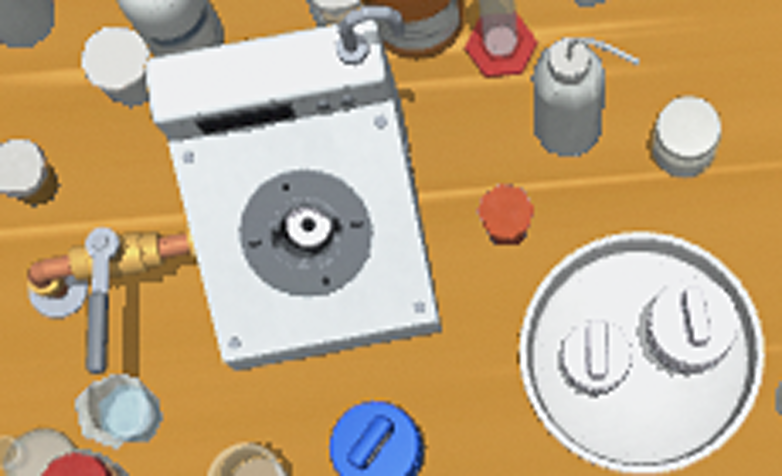

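View pics/c2.png

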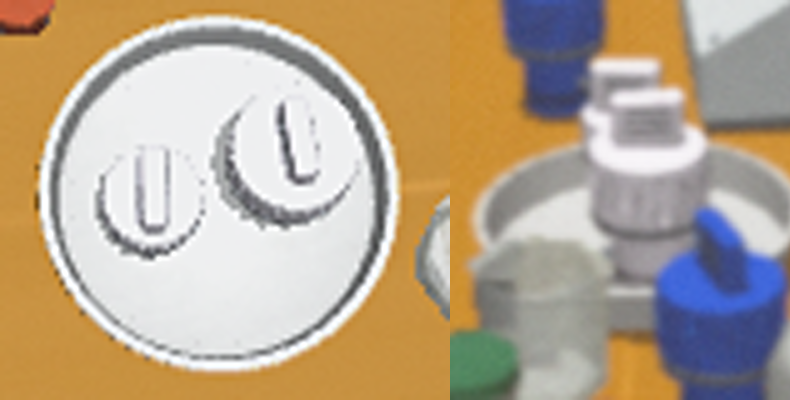

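The smaller cartridge is the left one, with its bar at about (340.6,268). Its body is about 21 px across against 28 px for the right one at (367,261), and 54/68 fits that ratio. The side view also shows the nearer (right) one as the bigger. The blue ones are decoys. Next I measure the bar, bezel and lever.

```bash
cat > h.py <<'E'
from rig import robot
import cv2,numpy as np
C={n:robot.calibration(n) for n in("top","side")}
def ray(n,p):
    c=C[n];R=np.array(c["R"]);t=np.array(c["t"])
    d=R.T@[(p[0]-c["cx"])/c["fx"],(p[1]-c["cy"])/c["fy"],1];return -R.T@t,d/np.linalg.norm(d)
def onplane(n,p,P,N):
    o,d=ray(n,p);return o+d*(np.dot(np.subtract(P,o),N)/np.dot(d,N))
def onz(n,p,z): return onplane(n,p,[0,0,z],[0,0,1])
def tri(p,q):
    o,d=ray("top",p);e,f=ray("side",q)
    s=np.linalg.lstsq(np.c_[d,-f],e-o,rcond=None)[0];a=o+d*s[0];b=e+f*s[1];return (a+b)/2,np.linalg.norm(a-b)
def pix(n,X):
    c=C[n];v=np.array(c["R"])@X+c["t"];return np.array([c["fx"]*v[0]/v[2]+c["cx"],c["fy"]*v[1]/v[2]+c["cy"]])
E
python3 - <<'E'
from h import *
np.set_printoptions(precision=4,suppress=True)
print("cams",ray("top",(0,0))[0],ray("side",(0,0))[0])
c1=lambda u,v:((u+.5)/3.4-.5+165,(v+.5)/3.4-.5+165)
c2=lambda u,v:((u+.5)/5-.5+310,(v+.5)/5-.5+230)
s2=lambda u,v:((u-450+.5)/5-.5+258,(v+.5)/5-.5+230)
for nm,p in dict(barN=(156,147),barS=(156,232)).items(): print(nm,onz("top",c2(*p),.113))
print("body top ctr",onz("top",c2(154,196),.081), "large bar", onz("top",c2(302,140),.129))
print("dish", onz("top",c2(219,195),.033))
print("small bar side", tri(c2(156,190),s2(624,66)))
fl=onz("top",c1(226,360),.06);fr=onz("top",c1(440,324),.06);print("front",fl,fr,np.linalg.norm(fl-fr))
for p in((99,240),(97,368),(96,292)): print("lever",onz("top",c1(*p),.122))
a=cv2.imread("pics/top0.png")
hs=cv2.cvtColor(a,cv2.COLOR_BGR2HSV)
print("bezel px",a[215,240],a[245,256],"panel",a[255,250], "grip",a[265,193])
m=((hs[...,1]<45)&(hs[...,2]>80)&(hs[...,2]<165)).astype(np.uint8);m[:, :225]=0;m[:,285:]=0;m[:207]=0;m[262:]=0
k,_=cv2.findContours(m,cv2.RETR_EXTERNAL,cv2.CHAIN_APPROX_NONE);k=max(k,key=cv2.contourArea)
el=cv2.fitEllipse(cv2.convexHull(k));print("ell",el)
y=(fl-fr)/np.linalg.norm(fl-fr);x=np.array([y[1],-y[0],0]);N=.5*-x+np.array([0,0,np.cos(np.pi/6)])
p=onplane("top",el[0],fl,N);print("yaw",np.arctan2(x[1],x[0]),"port",p, "width check",el[1])
h=cv2.convexHull(k)[:,0];Q=np.array([onplane("top",q,p,N) for q in h]);print("radii",np.linalg.norm(Q-p,axis=1).round(3), pix("side",p))
b=cv2.imread("pics/side0.png");A=cv2.resize(b[180:260,295:385],None,fx=6,fy=6,interpolation=cv2.INTER_CUBIC);cv2.imwrite("pics/c3.png",A)
E
```

```text
cams [ 0.2479 -0.1251  1.2897] [ 0.5297 -1.4879  0.7264]
barN [ 0.4725 -0.1748  0.113 ]
barS [ 0.4284 -0.1706  0.113 ]
body top ctr [ 0.4525 -0.1726  0.081 ] large bar [ 0.4663 -0.2486  0.129 ]
dish [ 0.4579 -0.2101  0.033 ]
small bar side (array([ 0.4512, -0.1728,  0.1093]), np.float64(0.00105567863103047))
front [0.4778 0.1192 0.06  ] [ 0.4914 -0.0513  0.06  ] 0.1710199548331905
lever [0.5677 0.1995 0.122 ]
lever [0.4689 0.2035 0.122 ]
lever [0.5273 0.2028 0.122 ]
bezel px [234 232 228] [135 129 123] panel [235 233 227] grip [170 162 154]
ell ((254.59042358398438, 233.2278289794922), (36.81052780151367, 38.76713562011719), 108.24401092529297)
yaw 0.07950398996144802 port [0.5631 0.0442 0.1057] width check (36.81052780151367, 38.76713562011719)
radii [0.05  0.05  0.05  0.051 0.05  0.05  0.05  0.051 0.051 0.05  0.051 0.052
 0.051 0.051 0.051 0.051 0.051 0.05  0.05  0.05  0.051 0.05  0.05  0.05
 0.05  0.05 ] [327.6511 216.4264]
```

View pics/c3.png

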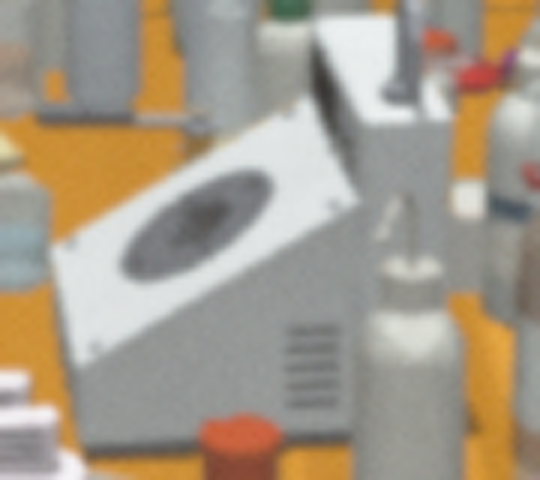

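Side view: the bezel centre sits at crop (197,225), which is full-image (327.4,217.1). The top-view estimate predicts (327.7,216.4), so they agree. The measured radius is 50–51 mm against 51 mm given. Next I refine the yaw from the panel screws and write a step helper.

```bash
cat >> h.py <<'E'
from scipy.spatial.transform import Rotation as Ro
def down(yaw): # tool down, y axis at yaw
    y=np.array([np.cos(yaw),np.sin(yaw),0]);z=np.array([0,0,-1.]);return Ro.from_matrix(np.c_[np.cross(y,z),y,z])
def now():
    o=robot.get_obs();return np.array(o["position"]),Ro.from_quat(o["tool_rot"])
def plan(p,R,tp,tR,n=None):
    w=(R.inv()*tR).as_rotvec();d=tp-p
    n=n or int(np.ceil(max(np.linalg.norm(d)/.039,np.degrees(np.linalg.norm(w))/3.95)))
    print("rows",n)
    for i in range(n):
        wr=np.round(np.degrees((R.inv()*tR).as_rotvec())/4/(n-i),2);s=np.round(R.inv().apply(tp-p)/(n-i)/.04,2)
        print(*s,*wr,sep=", ");p=p+R.apply(s*.04);R=R*Ro.from_rotvec(np.radians(wr*4))
    return p,R
E
python3 - <<'E'
from h import *
np.set_printoptions(precision=4,suppress=True)
c1=lambda u,v:((u+.5)/3.4-.5+165,(v+.5)/3.4-.5+165)
print("port tri",tri((254.59,233.23),(295+197.5/6-.5,180+225.5/6-.5)))
N=np.array([-.498,-.04,.866]);P=[.563,.0442,.105]
S=[onplane("top",c1(*q),P,N) for q in((189,157),(380,122),(419,307),(235,342))]
for i in range(4):
    d=S[(i+1)%4]-S[i];print(S[i],np.linalg.norm(d),np.degrees(np.arctan2(d[1],d[0])),d[2]/np.linalg.norm(d))
print("mean",np.mean(S,0))
p,R=now();p,R=plan(p,R,np.array([.46,.15,.24]),down(1.40));p,R=plan(p,R,np.array([.4515,-.1727,.20]),down(1.477))
E
```

```text
port tri (array([0.563 , 0.0445, 0.1034]), np.float64(0.0014237973044558048))
[0.621  0.1241 0.1421] 0.1470791755443894 -84.48093362197068 0.009331659746575892
[ 0.6352 -0.0223  0.1434] 0.15117492865171928 -173.88324611171961 -0.499581057736276
[ 0.505  -0.0362  0.0679] 0.14722715405303619 95.69482737954297 -0.011100836867962595
[0.4904 0.1103 0.0663] 0.15169570227467483 6.051647677420365 0.4995921533722596
mean [0.5629 0.044  0.1049]
rows 15
-0.69, -0.62, 0.0, -0.0, -0.0, -0.05
-0.69, -0.63, 0.0, -0.0, -0.0, -0.05
-0.69, -0.63, 0.0, -0.0, -0.0, -0.06
-0.68, -0.63, 0.0, -0.0, -0.0, -0.05
-0.68, -0.63, 0.0, -0.0, -0.0, -0.06
-0.68, -0.64, 0.0, -0.0, -0.0, -0.05
-0.68, -0.64, 0.0, -0.0, -0.0, -0.06
-0.67, -0.64, 0.0, -0.0, -0.0, -0.05
-0.67, -0.64, 0.0, -0.0, -0.0, -0.06
-0.67, -0.65, 0.0, -0.0, -0.0, -0.05
-0.67, -0.65, 0.0, -0.01, -0.0, -0.06
-0.66, -0.65, 0.01, -0.0, -0.0, -0.05
-0.66, -0.66, 0.0, -0.01, -0.0, -0.06
-0.66, -0.66, 0.01, -0.0, -0.0, -0.05
-0.66, -0.66, 0.0, -0.01, -0.01, -0.06
rows 9
-0.13, -0.89, 0.11, 0.0, 0.0, -0.12
-0.12, -0.89, 0.11, 0.0, 0.0, -0.12
-0.11, -0.89, 0.11, 0.0, 0.0, -0.12
-0.11, -0.89, 0.11, 0.0, 0.0, -0.12
-0.1, -0.89, 0.11, 0.0, 0.0, -0.12
-0.09, -0.89, 0.11, 0.0, 0.0, -0.12
-0.08, -0.89, 0.11, 0.0, 0.0, -0.13
-0.08, -0.89, 0.11, 0.0, 0.0, -0.12
-0.07, -0.9, 0.12, 0.0, 0.0, -0.13
```

jog_arm(
  motion=[-0.68, -0.64, 0, 0, 0, -0.05, 0.22, -0.68, -0.64, 0, 0, 0, -0.05, 0.22, -0.68, -0.64, 0, 0, 0, -0.05, 0.22, -0.68, -0.64, 0, 0, 0, -0.05, 0.22, -0.68, -0.64, 0, 0, 0, -0.05, 0.22, -0.68, -0.64, 0, 0, 0, -0.05, 0.22, -0.68, -0.64, 0, 0, 0, -0.05, 0.22, -0.68, -0.64, 0, 0, 0, -0.05, 0.22, -0.68, -0.64, 0, 0, 0, -0.05, 0.22, -0.68, -0.64, 0, 0, 0, -0.05, 0.22, -0.68, -0.64, 0, 0, 0, -0.05, 0.22, -0.68, -0.64, 0, 0, 0, -0.05, 0.22],
  grip_force=30,
)

```text
time: 1.6
position: [0.3972, 0.2396, 0.241]
tool_rot: [0.093, 0.996, -0.0, -0.0]
ft_force: [0.1, 0.4, 0.3]
grip_width: 0.0339
grip_force: 0.0
```

jog_arm(
  motion=[-0.67, -0.66, 0, 0, 0, -0.06, 0.22, -0.67, -0.66, 0, 0, 0, -0.06, 0.22, -0.67, -0.66, 0, 0, 0, -0.06, 0.22, -0.1, -0.89, 0.11, 0, 0, -0.12, 0.22, -0.1, -0.89, 0.11, 0, 0, -0.12, 0.22, -0.1, -0.89, 0.11, 0, 0, -0.12, 0.22, -0.1, -0.89, 0.11, 0, 0, -0.12, 0.22, -0.1, -0.89, 0.11, 0, 0, -0.12, 0.22, -0.1, -0.89, 0.11, 0, 0, -0.12, 0.22, -0.1, -0.89, 0.11, 0, 0, -0.12, 0.22, -0.1, -0.89, 0.11, 0, 0, -0.12, 0.22, 0, 0, 0, 0, 0, 0, 0.22],
)

```text
time: 3.1
position: [0.4525, -0.1402, 0.2056]
tool_rot: [0.055, 0.998, -0.0, -0.0]
ft_force: [0.3, -0.2, 0.8]
grip_width: 0.0341
grip_force: 0.0
```

Run:
```python
from h import *
p,R=now();print(p,R.as_matrix().round(3),robot.get_obs()["grip_width"])
plan(p,R,np.array([.4515,-.1727,.17]),down(1.477))
plan(np.array([.4515,-.1727,.17]),down(1.477),np.array([.4515,-.1727,.103]),down(1.477),3)
```

```text
[ 0.45253351 -0.14017407  0.20560881] [[-0.994  0.11  -0.   ]
 [ 0.11   0.994 -0.   ]
 [ 0.    -0.    -1.   ]] 0.034116711719350296
rows 2
-0.03, -0.41, 0.45, -0.0, -0.0, -0.12
-0.03, -0.4, 0.44, -0.0, -0.0, -0.11
rows 3
0.0, 0.0, 0.56, 0.0, 0.0, 0.0
0.0, 0.0, 0.56, 0.0, 0.0, 0.0
0.0, 0.0, 0.56, 0.0, 0.0, 0.0
```

jog_arm(
  motion=[-0.03, -0.41, 0.45, 0, 0, -0.12, 0.22, -0.03, -0.4, 0.44, 0, 0, -0.11, 0.22, 0, 0, 0, 0, 0, 0, 0.22],
)

```text
time: 3.48
position: [0.4506, -0.1698, 0.1695]
tool_rot: [0.046, 0.999, 0.001, -0.001]
ft_force: [0.8, -0.3, -0.0]
grip_width: 0.0339
grip_force: 0.0
```

Run:
```python
from h import *
p,R=now();print(p)
a=robot.camera("top");b=robot.camera("side")
A=cv2.resize(a[220:300,300:400],None,fx=4,fy=5,interpolation=cv2.INTER_CUBIC)
B=cv2.resize(b[210:290,250:350],None,fx=4,fy=5,interpolation=cv2.INTER_CUBIC)
cv2.imwrite("pics/g1.png",np.hstack([A,B]))
```

```text
[ 0.45063546 -0.16975812  0.16950075]
```

View pics/g1.png

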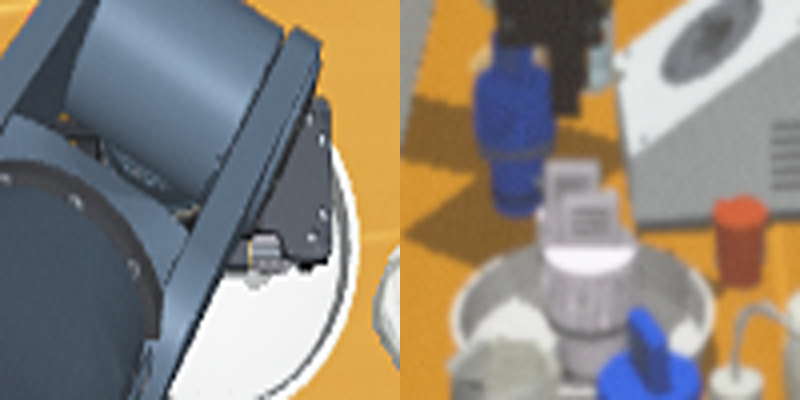

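Side view: the finger sits at about crop (567,90), directly over the small bar at (572,180). The top view is hidden by the arm. I correct y by 3 mm, then descend and grip.

jog_arm(
  motion=[-0.02, -0.08, 0.56, 0, 0, 0, 0.22, 0, 0, 0.56, 0, 0, 0, 0.22, 0, 0, 0.54, 0, 0, 0, 0.22, 0, 0, 0, 0, 0, 0, 0.22],
)

```text
time: 4.08
position: [0.4514, -0.1724, 0.1037]
tool_rot: [0.045, 0.999, 0.001, -0.001]
ft_force: [0.3, 0.8, 0.0]
grip_width: 0.0342
grip_force: 0.0
```

jog_arm(
  motion=[0, 0, 0, 0, 0, 0, 1, 0, 0, 0, 0, 0, 0, 1, 0, 0, 0, 0, 0, 0, 1, 0, 0, 0, 0, 0, 0, 1],
  grip_force=40,
)

```text
time: 4.58
position: [0.4525, -0.174, 0.1049]
tool_rot: [0.045, 0.999, -0.0, 0.001]
ft_force: [0.9, 0.0, 6.7]
grip_width: 0.0135
grip_force: 40.0
```

jog_arm(
  motion=[0, 0, -0.25, 0, 0, 0, 1, 0, 0, -0.75, 0, 0, 0, 1, 0, 0, -1, 0, 0, 0, 1, 0, 0, -1, 0, 0, 0, 1, 0, 0, -1, 0, 0, 0, 1, 0, 0, -0.5, 0, 0, 0, 1, 0, 0, 0, 0, 0, 0, 1],
)

```text
time: 5.45
position: [0.4524, -0.1742, 0.2857]
tool_rot: [0.045, 0.999, -0.001, 0.002]
ft_force: [0.0, -0.2, -1.5]
grip_width: 0.0139
grip_force: 40.0
```

```bash
cat >> h.py <<'E'
PSI=np.radians(5.8);PO=np.array([.563,.0443,.1045])
ux=np.array([np.cos(PSI),np.sin(PSI),0])
zp=-.5*ux+np.array([0,0,3**.5/2]);yp=3**.5/2*ux+np.array([0,0,.5]);xp=np.cross(yp,zp)
RP=Ro.from_matrix(np.c_[np.cross(yp,-zp),yp,-zp])
E
python3 - <<'E'
from h import *
o=robot.get_obs();print({k:np.round(o[k],4).tolist() for k in("time","position","grip_width","ft_force","moment","q")})
p,R=now()
p,R=plan(p,R,PO+zp*(.1015+.06),RP)
E
```

```text
{'time': 5.45, 'position': [0.4524, -0.1742, 0.2857], 'grip_width': 0.0139, 'ft_force': [0.0245, -0.2494, -1.5191], 'moment': [-0.0177, 0.0738, -0.0177], 'q': [-0.5985, 0.2796, 1.721, -0.0001, 1.1371, -2.079]}
rows 22
-0.01, 0.24, 0.05, -0.28, -0.23, 0.88
0.0, 0.24, 0.05, -0.28, -0.23, 0.88
0.02, 0.24, 0.06, -0.28, -0.23, 0.88
0.03, 0.24, 0.06, -0.29, -0.23, 0.88
0.05, 0.23, 0.06, -0.28, -0.23, 0.88
0.06, 0.23, 0.07, -0.29, -0.23, 0.88
0.08, 0.22, 0.07, -0.29, -0.23, 0.88
0.09, 0.21, 0.07, -0.28, -0.23, 0.88
0.11, 0.21, 0.08, -0.29, -0.23, 0.87
0.12, 0.2, 0.08, -0.28, -0.23, 0.88
0.14, 0.19, 0.08, -0.29, -0.23, 0.87
0.15, 0.18, 0.08, -0.29, -0.23, 0.88
0.16, 0.17, 0.08, -0.28, -0.23, 0.87
0.17, 0.16, 0.08, -0.29, -0.23, 0.88
0.18, 0.14, 0.08, -0.29, -0.23, 0.87
0.19, 0.13, 0.08, -0.28, -0.24, 0.87
0.2, 0.12, 0.08, -0.29, -0.23, 0.88
0.21, 0.1, 0.08, -0.28, -0.24, 0.87
0.22, 0.09, 0.08, -0.29, -0.23, 0.88
0.22, 0.07, 0.08, -0.28, -0.24, 0.87
0.22, 0.05, 0.08, -0.29, -0.23, 0.88
0.23, 0.04, 0.08, -0.28, -0.24, 0.87
```

jog_arm(
  motion=[0, 0.24, 0.05, -0.28, -0.23, 0.88, 1, 0, 0.24, 0.05, -0.28, -0.23, 0.88, 1, 0.02, 0.24, 0.06, -0.28, -0.23, 0.88, 1, 0.03, 0.24, 0.06, -0.29, -0.23, 0.88, 1, 0.05, 0.23, 0.06, -0.28, -0.23, 0.88, 1, 0.06, 0.23, 0.07, -0.29, -0.23, 0.88, 1, 0.08, 0.22, 0.07, -0.29, -0.23, 0.88, 1, 0.09, 0.21, 0.07, -0.28, -0.23, 0.88, 1, 0.11, 0.21, 0.08, -0.29, -0.23, 0.87, 1, 0.12, 0.2, 0.08, -0.28, -0.23, 0.88, 1, 0.14, 0.19, 0.08, -0.29, -0.23, 0.87, 1, 0.15, 0.18, 0.08, -0.29, -0.23, 0.88, 1],
)

```text
time: 6.95
position: [0.4669, -0.0581, 0.2601]
tool_rot: [0.401, 0.904, 0.112, 0.097]
ft_force: [-0.1, 0.1, -1.7]
grip_width: 0.0135
grip_force: 40.0
```

jog_arm(
  motion=[0.16, 0.17, 0.08, -0.28, -0.23, 0.87, 1, 0.17, 0.16, 0.08, -0.29, -0.23, 0.88, 1, 0.18, 0.14, 0.08, -0.29, -0.23, 0.87, 1, 0.19, 0.13, 0.08, -0.28, -0.24, 0.87, 1, 0.2, 0.12, 0.08, -0.29, -0.23, 0.88, 1, 0.21, 0.1, 0.08, -0.28, -0.24, 0.87, 1, 0.22, 0.09, 0.08, -0.29, -0.23, 0.88, 1, 0.22, 0.07, 0.08, -0.28, -0.24, 0.87, 1, 0.22, 0.05, 0.08, -0.29, -0.23, 0.88, 1, 0.23, 0.04, 0.08, -0.28, -0.24, 0.87, 1, 0, 0, 0, 0, 0, 0, 1],
)

```text
time: 8.32
position: [0.4795, 0.0376, 0.2413]
tool_rot: [0.648, 0.718, 0.191, 0.169]
ft_force: [-0.4, -0.5, -2.1]
grip_width: 0.0138
grip_force: 40.0
```

Run:
```python
from h import *
o=robot.get_obs();print({k:np.round(o[k],4).tolist() for k in("time","position","grip_width","ft_force","moment","q")})
p,R=now();T=PO+zp*(.1015+.06)
print("err tool",R.inv().apply(T-p),np.degrees((R.inv()*RP).as_rotvec()))
a=robot.camera("top");b=robot.camera("side")
A=cv2.resize(a[180:280,200:300],None,fx=4,fy=4,interpolation=cv2.INTER_CUBIC)
B=cv2.resize(b[160:260,280:380],None,fx=4,fy=4,interpolation=cv2.INTER_CUBIC)
cv2.imwrite("pics/p1.png",np.hstack([A,B]))
f=lambda h:((pix("side",p-zp*h)-[280,160])*4+[400,0])
print("expected foot, body-bottom, port in picture",f(.1015),f(.1015-.044),((pix("side",PO)-[280,160])*4+[400,0]))
```

```text
{'time': 8.325, 'position': [0.4795, 0.0376, 0.2413], 'grip_width': 0.0138, 'ft_force': [-0.3588, -0.4571, -2.0667], 'moment': [-0.1318, 0.5577, -0.0053], 'q': [-0.2679, 0.2148, 2.143, 0.5612, 0.3492, -0.8591]}
err tool [-0.0017969   0.00409914 -0.00124589] [-0.45476997 -0.25795023  0.03481418]
expected foot, body-bottom, port in picture [551.29088353 174.56829525] [524.57614305 133.10231435] [590.4522308  226.92630218]
```

View pics/p1.png

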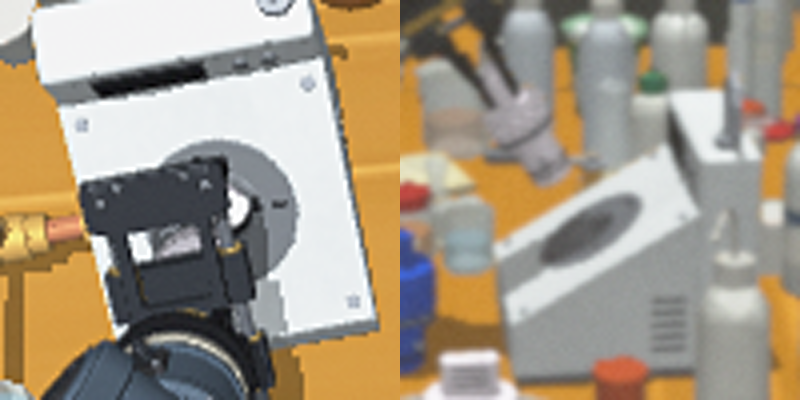

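Side view: the cartridge foot is at about (550,178), against (551,175) expected, and the port is ahead on its axis at (590,227). I correct the small pose error and advance to about 10 mm off the mouth.

jog_arm(
  motion=[-0.04, 0.1, 0.3, -0.11, -0.06, 0, 1, 0, 0, 0.45, 0, 0, 0, 1, 0, 0, 0.45, 0, 0, 0, 1, 0, 0, 0, 0, 0, 0, 1, 0, 0, 0, 0, 0, 0, 1],
)

```text
time: 9.05
position: [0.5092, 0.0373, 0.2038]
tool_rot: [0.648, 0.716, 0.193, 0.176]
ft_force: [0.8, 0.4, -1.4]
grip_width: 0.0136
grip_force: 40.0
```

```bash
cat > e.py <<'E'
from h import *
def e():
    o=robot.get_obs();p,R=now();v=np.array([xp,yp,zp])@(p-PO)
    print("t",o["time"],"in port frame mm",(v*1000).round(1),"foot depth",round(101.5-v[2]*1000,1),"rot err deg",np.degrees((R.inv()*RP).as_rotvec()).round(2),"F port",(np.array([xp,yp,zp])@o["ft_force"]).round(1),"w",round(o["grip_width"],4))
e()
E
python3 e.py
```

```text
t 9.05 in port frame mm [  1.5   2.6 113.1] foot depth -11.6 rot err deg [ 0.27  0.14 -0.06] F port [-0.3 -0.  -1.6] w 0.0136
```

Run:
```python
from e import *
for i in range(3): robot.camera("side"); e()
```

```text
t 9.05 in port frame mm [  1.5   2.6 113.1] foot depth -11.6 rot err deg [ 0.27  0.14 -0.06] F port [-0.3 -0.  -1.6] w 0.0136
t 9.1 in port frame mm [  1.5   2.8 113.3] foot depth -11.8 rot err deg [ 0.3   0.15 -0.05] F port [ 0.2 -0.1 -1. ] w 0.0136
t 9.15 in port frame mm [  1.4   2.9 113.4] foot depth -11.9 rot err deg [ 0.32  0.15 -0.04] F port [ 0.1 -0.1 -1. ] w 0.0137
t 9.2 in port frame mm [  1.4   2.9 113.5] foot depth -12.0 rot err deg [ 0.33  0.15 -0.04] F port [ 0.3 -1.5 -1.7] w 0.014
```

jog_arm(
  motion=[0.03, -0.07, 0.1, 0.08, 0.04, 0, 1, 0, 0, 0.15, 0, 0, 0, 1, 0, 0, 0.1, 0, 0, 0, 1, 0, 0, 0.1, 0, 0, 0, 1, 0, 0, 0, 0, 0, 0, 1, 0, 0, 0, 0, 0, 0, 1],
)

```text
time: 9.95
position: [0.5156, 0.0389, 0.1862]
tool_rot: [0.648, 0.716, 0.191, 0.173]
ft_force: [-0.9, -4.0, -5.6]
grip_width: 0.0136
grip_force: 40.0
```

```bash
python3 e.py
```

```text
t 9.95 in port frame mm [ 0.5 -0.4 94.6] foot depth 6.9 rot err deg [-0.08  0.03 -0.06] F port [ 3.9 -3.9 -4.2] w 0.0136
```

jog_arm(
  motion=[-0.02, -0.02, 0.1, 0, 0, 0, 1, 0, 0, 0.1, 0, 0, 0, 1, 0, 0, 0.1, 0, 0, 0, 1, 0, 0, 0, 0, 0, 0, 1, 0, 0, 0, 0, 0, 0, 1],
)

```text
time: 10.58
position: [0.5213, 0.0391, 0.1757]
tool_rot: [0.648, 0.717, 0.192, 0.173]
ft_force: [-0.1, -2.3, -3.5]
grip_width: 0.0139
grip_force: 40.0
```

```bash
python3 e.py
```

```text
t 10.575 in port frame mm [ 0.9 -0.8 82.7] foot depth 18.8 rot err deg [-0.04 -0.02 -0.05] F port [ 2.3 -2.1 -2.8] w 0.0139
```

jog_arm(
  motion=[-0.02, -0.02, 0.1, 0, 0, 0, 1, 0, 0, 0.1, 0, 0, 0, 1, 0, 0, 0.1, 0, 0, 0, 1, 0, 0, 0, 0, 0, 0, 1, 0, 0, 0, 0, 0, 0, 1],
)

```text
time: 11.2
position: [0.5266, 0.0393, 0.1655]
tool_rot: [0.648, 0.717, 0.193, 0.173]
ft_force: [-1.3, -1.0, 1.7]
grip_width: 0.0134
grip_force: 40.0
```

```bash
python3 e.py
```

```text
t 11.2 in port frame mm [ 1.3 -1.3 71.2] foot depth 30.3 rot err deg [ 0.01 -0.07 -0.04] F port [ 0.9 -0.4  2.2] w 0.0134
```

jog_arm(
  motion=[0, 0, 0.1, 0, 0, 0, 1, 0, 0, 0.1, 0, 0, 0, 1, 0, 0, 0.07, 0, 0, 0, 1, 0, 0, 0.05, 0, 0, 0, 1, 0, 0, 0, 0, 0, 0, 1, 0, 0, 0, 0, 0, 0, 1],
)

```text
time: 11.95
position: [0.532, 0.0398, 0.1559]
tool_rot: [0.648, 0.716, 0.193, 0.174]
ft_force: [-10.9, -3.5, 19.2]
grip_width: 0.0136
grip_force: 40.0
```

```bash
python3 e.py
```

```text
t 11.95 in port frame mm [ 1.3 -1.4 60.1] foot depth 41.4 rot err deg [ 0.1   0.   -0.04] F port [ 2.4 -0.1 22.2] w 0.0136
```

Force is 22 N: the body has met the bezel. I ease off slightly and turn clockwise (+ about tool z).

jog_arm(
  motion=[0, 0, -0.02, 0, 0, 0.5, 1, 0, 0, 0, 0, 0, 1, 1, 0, 0, 0, 0, 0, 1, 1, 0, 0, 0, 0, 0, 1, 1, 0, 0, 0, 0, 0, 1, 1, 0, 0, 0, 0, 0, 0, 1],
)

```text
time: 12.7
position: [0.5307, 0.0399, 0.1552]
tool_rot: [0.752, 0.606, 0.216, 0.141]
ft_force: [-9.1, -3.0, 9.8]
grip_width: 0.0139
grip_force: 40.0
```

```bash
python3 e.py; python3 -c "
from h import *
o=robot.get_obs();p,R=now();print(o['q'],R.inv().apply(o['moment']),R.inv().apply(o['ft_force']))"
```

```text
t 12.7 in port frame mm [ 1.1 -2.9 60.2] foot depth 41.3 rot err deg [ -0.09  -0.02 -18.06] F port [ 2.  -3.2 13.2] w 0.0139
[-0.22424477  0.47235129  2.12420734  1.29448077  0.16717116 -1.26014671] [ 0.79363521 -0.70904214 -0.09301614] [ -2.90134833  -2.4114394  -13.18096298]
```

jog_arm(
  motion=[0, 0, 0, 0, 0, 1, 1, 0, 0, 0, 0, 0, 1, 1, 0, 0, 0, 0, 0, 1, 1, 0, 0, 0, 0, 0, 1, 1, 0, 0, 0, 0, 0, 1, 1, 0, 0, 0, 0, 0, 1, 1, 0, 0, 0, 0, 0, 1, 1, 0, 0, 0, 0, 0, 1, 1, 0, 0, 0, 0, 0, 1, 1, 0, 0, 0, 0, 0, 1, 1, 0, 0, 0, 0, 0, 1, 1, 0, 0, 0, 0, 0, 0, 1],
)

```text
time: 14.2
position: [0.5303, 0.0406, 0.155]
tool_rot: [0.924, 0.281, 0.253, 0.048]
ft_force: [-9.4, -1.1, 9.8]
grip_width: 0.0136
grip_force: 40.0
```

```bash
python3 e.py; python3 -c "
from h import *
o=robot.get_obs();p,R=now();print(o['q'],R.inv().apply(o['moment']),R.inv().apply(o['ft_force']))"
```

```text
t 14.2 in port frame mm [ 0.4 -3.2 60.2] foot depth 41.3 rot err deg [ -0.17  -0.07 -62.05] F port [ 0.2 -3.3 13.3] w 0.0136
[-0.22382152  0.47239279  2.12468505  1.29452231  0.16859626 -0.49221275] [ 0.35710487 -0.9773332  -0.03233179] [ -3.01009029  -1.46290861 -13.26254162]
```

jog_arm(
  motion=[0, 0, 0, 0, 0, 1, 1, 0, 0, 0, 0, 0, 1, 1, 0, 0, 0, 0, 0, 1, 1, 0, 0, 0, 0, 0, 1, 1, 0, 0, 0, 0, 0, 0.75, 1, 0, 0, 0, 0, 0, 0, 1, 0, 0, 0, 0, 0, 0, 1],
)

```text
time: 15.08
position: [0.5306, 0.0408, 0.1552]
tool_rot: [0.958, 0.125, 0.258, 0.006]
ft_force: [-9.8, -0.3, 10.2]
grip_width: 0.0139
grip_force: 40.0
```

```bash
python3 e.py; python3 -c "
from h import *
o=robot.get_obs();p,R=now();print(R.inv().apply(o['moment']),R.inv().apply(o['ft_force']))"
```

```text
t 15.075 in port frame mm [ 0.2 -2.9 60.2] foot depth 41.3 rot err deg [ -0.19  -0.09 -81.  ] F port [-0.7 -3.3 13.7] w 0.0139
[ 0.12726196 -0.89080332 -0.13184151] [ -3.21218513  -1.22291092 -13.73349532]
```

jog_arm(
  motion=[0, 0, -0.07, 0, 0, 0, 1, 0, 0, -0.07, 0, 0, 0, 1, 0, 0, -0.07, 0, 0, 0, 1, 0, 0, 0, 0, 0, 0, 1, 0, 0, 0, 0, 0, 0, 1],
)

```text
time: 15.7
position: [0.5275, 0.04, 0.1617]
tool_rot: [0.958, 0.124, 0.258, 0.006]
ft_force: [-4.0, 1.4, 3.5]
grip_width: 0.0136
grip_force: 40.0
```

```bash
python3 e.py; python3 -c "
from h import *
o=robot.get_obs();p,R=now();print(R.inv().apply(o['moment']),R.inv().apply(o['ft_force']))"
```

```text
t 15.7 in port frame mm [ 0.7 -2.4 67.4] foot depth 34.1 rot err deg [-2.000e-01 -7.000e-02 -8.105e+01] F port [-1.8 -1.6  4.9] w 0.0136
[ 0.54988284 -0.96523863 -0.10814613] [-1.28896174 -2.023014   -4.90763503]
```

jog_arm(
  motion=[0, 0, -0.04, 0, 0, 0, 1, 0, 0, -0.03, 0, 0, 0, 1, 0, 0, 0, 0, 0, 0, 1, 0, 0, 0, 0, 0, 0, 1],
)

```text
time: 16.2
position: [0.5267, 0.0397, 0.1634]
tool_rot: [0.958, 0.124, 0.258, 0.006]
ft_force: [3.1, 3.2, -13.7]
grip_width: 0.0137
grip_force: 40.0
```

```bash
python3 e.py; python3 -c "
from h import *
o=robot.get_obs();p,R=now();print(R.inv().apply(o['moment']),R.inv().apply(o['ft_force']))"
```

```text
t 16.2 in port frame mm [ 1.  -2.2 69.3] foot depth 32.2 rot err deg [-2.300e-01 -3.000e-02 -8.105e+01] F port [ -2.8  -3.9 -13.6] w 0.0137
[ 1.07411721 -0.94494983 -0.05711955] [-3.42013675 -3.35853821 13.56957825]
```

Pull-back force is now −13.6 N after 9 mm of rise, so the lugs are seated in the pockets. I relax, release and retreat.

jog_arm(
  motion=[0, 0, 0.04, 0, 0, 0, 1, 0, 0, 0, 0, 0, 0, 1, 0, 0, 0, 0, 0, 0, 0.2, 0, 0, 0, 0, 0, 0, 0.2, 0, 0, 0, 0, 0, 0, 0.2, 0, 0, -0.3, 0, 0, 0, 0.2, 0, 0, -0.6, 0, 0, 0, 0.2, 0, 0, -1, 0, 0, 0, 0.2, 0, 0, -1, 0, 0, 0, 0.2, 0, 0, 0, 0, 0, 0, 0.2],
)

```text
time: 17.45
position: [0.4704, 0.0327, 0.2661]
tool_rot: [0.957, 0.124, 0.261, 0.008]
ft_force: [1.2, -0.8, -0.1]
grip_width: 0.0347
grip_force: 0.0
```

Run:
```python
from h import *
o=robot.get_obs();print(np.round(o["q"],3),np.round(o["ft_force"],1))
a=robot.camera("top");b=robot.camera("side")
A=cv2.resize(a[180:280,165:285],None,fx=4,fy=4,interpolation=cv2.INTER_CUBIC)
B=cv2.resize(b[170:270,290:370],None,fx=4,fy=4,interpolation=cv2.INTER_CUBIC)
cv2.imwrite("pics/r1.png",np.hstack([A,B]))
```

```text
[-0.289  0.146  2.137  0.499  0.408  0.608] [ 1.2 -0.8 -0.1]
```

View pics/r1.png

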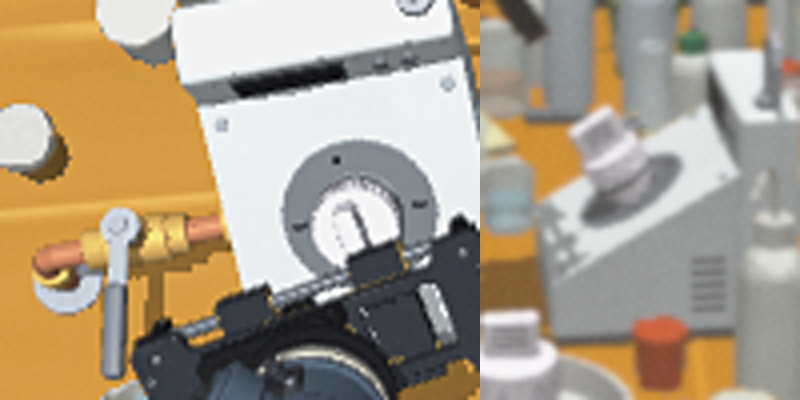

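The picture shows the cartridge seated in the bezel at (350,225), standing straight with its body slightly off the bezel and its bar nearly up the slope, so it is locked. Next is the lever, with its pivot at (120,228) and grip end at (114,378).

Run:
```python
from h import *
p,R=now();y=R.as_matrix()[:,1];yw=np.arctan2(y[1],y[0]);print(np.degrees(yw))
p,R=plan(p,R,np.array([.47,.08,.27]),down(yw))
p,R=plan(p,R,np.array([.495,.2025,.22]),down(np.radians(88)))
```

```text
-76.45726767069668
rows 8
0.04, -0.14, -0.01, 0.14, -0.93, 0.04
0.04, -0.14, -0.01, 0.14, -0.93, 0.04
0.04, -0.14, -0.01, 0.14, -0.93, 0.04
0.04, -0.14, -0.02, 0.13, -0.93, 0.03
0.04, -0.14, -0.02, 0.14, -0.93, 0.04
0.04, -0.15, -0.02, 0.13, -0.93, 0.03
0.04, -0.14, -0.01, 0.14, -0.93, 0.04
0.04, -0.15, -0.02, 0.13, -0.93, 0.03
rows 42
0.03, -0.07, 0.03, -0.0, 0.0, -0.98
0.04, -0.06, 0.03, -0.0, 0.0, -0.98
0.04, -0.06, 0.03, -0.0, 0.0, -0.98
0.04, -0.06, 0.03, -0.0, 0.0, -0.98
0.05, -0.06, 0.03, -0.0, 0.0, -0.98
0.05, -0.05, 0.03, -0.0, 0.0, -0.98
0.06, -0.05, 0.03, -0.0, 0.0, -0.98
0.06, -0.05, 0.03, -0.0, 0.0, -0.98
0.06, -0.04, 0.03, -0.0, 0.0, -0.98
0.06, -0.04, 0.03, -0.0, 0.0, -0.98
0.07, -0.03, 0.03, -0.0, 0.0, -0.98
0.07, -0.03, 0.03, -0.0, 0.0, -0.98
0.07, -0.02, 0.03, -0.0, 0.0, -0.98
0.07, -0.02, 0.03, -0.0, -0.0, -0.98
0.07, -0.01, 0.03, -0.0, -0.0, -0.98
0.07, -0.01, 0.03, -0.0, -0.0, -0.98
0.07, -0.0, 0.03, -0.0, -0.0, -0.98
0.07, 0.0, 0.03, -0.0, -0.0, -0.98
0.07, 0.01, 0.03, -0.0, -0.0, -0.98
0.07, 0.01, 0.03, -0.0, -0.0, -0.98
0.07, 0.02, 0.03, -0.0, -0.0, -0.98
0.07, 0.02, 0.03, -0.0, -0.0, -0.98
0.07, 0.03, 0.03, -0.0, -0.0, -0.98
0.07, 0.03, 0.03, -0.0, -0.0, -0.98
0.07, 0.04, 0.03, -0.0, -0.0, -0.98
0.06, 0.04, 0.03, -0.0, -0.0, -0.98
0.06, 0.05, 0.03, -0.0, -0.0, -0.98
0.06, 0.05, 0.03, -0.0, -0.0, -0.98
0.05, 0.05, 0.03, -0.0, -0.0, -0.98
0.05, 0.06, 0.03, -0.0, -0.0, -0.98
0.05, 0.06, 0.03, -0.0, -0.0, -0.98
0.04, 0.06, 0.03, -0.0, -0.0, -0.98
0.04, 0.07, 0.03, -0.0, -0.0, -0.98
0.03, 0.07, 0.03, -0.0, -0.0, -0.97
0.03, 0.07, 0.03, -0.0, -0.0, -0.98
0.02, 0.07, 0.03, -0.0, -0.0, -0.97
0.02, 0.07, 0.03, -0.0, -0.0, -0.98
0.01, 0.07, 0.03, -0.0, -0.0, -0.97
0.01, 0.08, 0.03, -0.0, -0.0, -0.98
0.0, 0.08, 0.03, -0.0, -0.0, -0.97
0.0, 0.07, 0.03, -0.0, -0.0, -0.98
-0.0, 0.08, 0.02, -0.0, -0.0, -0.97
```

jog_arm(
  motion=[0.04, -0.14, -0.01, 0.14, -0.93, 0.04, 0.2, 0.04, -0.14, -0.01, 0.14, -0.93, 0.04, 0.2, 0.04, -0.14, -0.01, 0.14, -0.93, 0.04, 0.2, 0.04, -0.14, -0.02, 0.13, -0.93, 0.03, 0.2, 0.04, -0.14, -0.02, 0.14, -0.93, 0.04, 0.2, 0.04, -0.15, -0.02, 0.13, -0.93, 0.03, 0.2, 0.04, -0.14, -0.01, 0.14, -0.93, 0.04, 0.2, 0.04, -0.15, -0.02, 0.13, -0.93, 0.03, 0.2, 0.1, -0.5, 0, 0, 0, -1, 0.2, 0.1, -0.5, 0, 0, 0, -1, 0.2, 0.1, -0.5, 0, 0, 0, -1, 0.2, 0.1, -0.5, 0, 0, 0, -1, 0.2],
)

```text
time: 19.05
position: [0.458, 0.162, 0.2675]
tool_rot: [0.966, 0.257, -0.003, -0.001]
ft_force: [0.4, 0.3, 0.2]
grip_width: 0.0349
grip_force: 0.0
```

jog_arm(
  motion=[0, 0, 0, 0, 0, -1, 0.2, 0, 0, 0, 0, 0, -1, 0.2, 0, 0, 0, 0, 0, -1, 0.2, 0, 0, 0, 0, 0, -1, 0.2, 0, 0, 0, 0, 0, -1, 0.2, 0, 0, 0, 0, 0, -1, 0.2, 0, 0, 0, 0, 0, -1, 0.2, 0, 0, 0, 0, 0, -1, 0.2, 0, 0, 0, 0, 0, -1, 0.2, 0, 0, 0, 0, 0, -1, 0.2, 0, 0, 0, 0, 0, -1, 0.2, 0, 0, 0, 0, 0, -1, 0.2],
)

```text
time: 20.55
position: [0.4581, 0.1614, 0.2676]
tool_rot: [0.778, 0.628, -0.002, -0.002]
ft_force: [-0.8, -0.6, 0.2]
grip_width: 0.0347
grip_force: 0.0
```

jog_arm(
  motion=[0, 0, 0, 0, 0, -1, 0.2, 0, 0, 0, 0, 0, -1, 0.2, 0, 0, 0, 0, 0, -1, 0.2, 0, 0, 0, 0, 0, -1, 0.2, 0, 0, 0, 0, 0, -1, 0.2, 0, 0, 0, 0, 0, -1, 0.2, 0, 0, 0, 0, 0, -1, 0.2, 0, 0, 0, 0, 0, -1, 0.2, 0, 0, 0, 0, 0, -1, 0.2, 0, 0, 0, 0, 0, -1, 0.2, 0, 0, 0, 0, 0, -1, 0.2, 0, 0, 0, 0, 0, -1, 0.2],
)

```text
time: 22.05
position: [0.4581, 0.1614, 0.2676]
tool_rot: [0.456, 0.89, -0.001, -0.003]
ft_force: [-0.6, -0.3, 0.3]
grip_width: 0.0348
grip_force: 0.0
```

Run:
```python
from h import *
o=robot.get_obs();print(np.round(o["q"],3))
p,R=now();print(p)
p,R=plan(p,R,np.array([.495,.2025,.22]),down(np.radians(88)))
```

```text
[ 0.107  0.307  1.738  0.002  1.102 -0.518]
[0.45807139 0.16139115 0.26758333]
rows 14
0.02, 0.1, 0.08, -0.0, -0.01, -0.93
0.01, 0.1, 0.09, -0.0, -0.01, -0.93
0.01, 0.1, 0.08, -0.0, -0.01, -0.93
0.0, 0.1, 0.09, -0.0, -0.0, -0.93
-0.0, 0.1, 0.08, -0.0, -0.01, -0.93
-0.01, 0.1, 0.09, -0.0, -0.01, -0.93
-0.02, 0.1, 0.08, -0.0, -0.0, -0.94
-0.02, 0.09, 0.09, -0.0, -0.01, -0.93
-0.03, 0.09, 0.08, -0.0, -0.0, -0.94
-0.04, 0.09, 0.09, -0.01, -0.01, -0.93
-0.04, 0.09, 0.08, -0.0, -0.0, -0.94
-0.05, 0.09, 0.09, -0.01, -0.01, -0.93
-0.05, 0.08, 0.08, -0.0, -0.0, -0.94
-0.05, 0.08, 0.09, -0.01, -0.01, -0.93
```

jog_arm(
  motion=[0, 0.1, 0.08, 0, 0, -1, 0.2, 0, 0.1, 0.09, 0, 0, -1, 0.2, 0, 0.1, 0.08, 0, 0, -1, 0.2, 0, 0.1, 0.09, 0, 0, -1, 0.2, 0, 0.1, 0.08, 0, 0, -1, 0.2, 0, 0.1, 0.09, 0, 0, -1, 0.2, 0, 0.1, 0.08, 0, 0, -1, 0.2, -0.02, 0.1, 0.09, 0, 0, -1, 0.2, -0.04, 0.1, 0.08, 0, 0, -1, 0.2, -0.04, 0.1, 0.09, 0, 0, -1, 0.2, -0.04, 0.1, 0.08, 0, 0, -1, 0.2, -0.04, 0.1, 0.09, 0, 0, -1, 0.2],
)

```text
time: 23.55
position: [0.4897, 0.1987, 0.2264]
tool_rot: [0.054, 0.999, 0.0, -0.003]
ft_force: [0.1, 0.6, 0.6]
grip_width: 0.035
grip_force: 0.0
```

Run:
```python
from h import *
robot.camera("side")
p,R=now();print(p)
p,R=plan(p,R,np.array([.495,.2025,.18]),down(np.radians(88)))
b=robot.camera("side");a=robot.camera("top")
A=cv2.resize(a[210:310,150:250],None,fx=4,fy=4,interpolation=cv2.INTER_CUBIC)
B=cv2.resize(b[140:240,240:340],None,fx=4,fy=4,interpolation=cv2.INTER_CUBIC)
cv2.imwrite("pics/l1.png",np.hstack([A,B]))
```

```text
[0.48978875 0.19894332 0.22602035]
rows 2
-0.06, 0.05, 0.57, 0.01, -0.04, -0.52
-0.07, 0.05, 0.58, 0.0, -0.05, -0.52
```

View pics/l1.png

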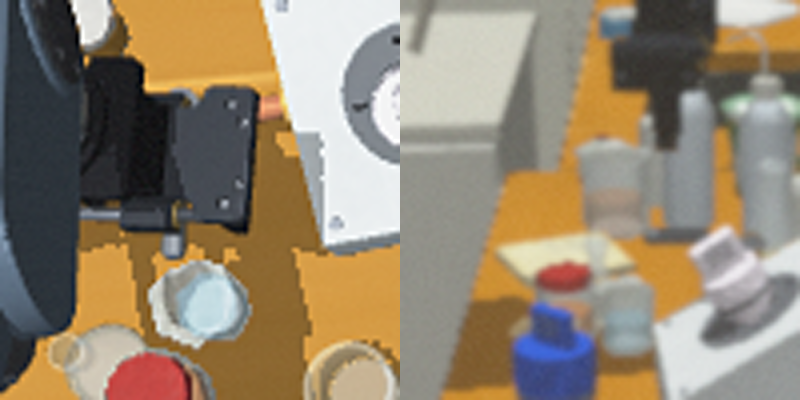

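The side view shows the finger at x≈668 above the grey grip, centred at about (673,235). I align and descend around it.

jog_arm(
  motion=[-0.06, 0.05, 0.57, 0, -0.04, -0.52, 0.2, -0.06, 0.05, 0.58, 0, -0.04, -0.52, 0.2, 0, 0, 0.5, 0, 0, 0, 0.2, 0, 0, 0.5, 0, 0, 0, 0.2, 0, 0, 0.5, 0, 0, 0, 0.2, 0, 0, 0, 0, 0, 0, 0.2],
)

```text
time: 24.45
position: [0.4937, 0.2014, 0.1209]
tool_rot: [0.02, 1.0, -0.0, -0.001]
ft_force: [0.1, 0.5, -0.4]
grip_width: 0.0351
grip_force: 0.0
```

jog_arm(
  motion=[0, 0, 0, 0, 0, 0, 0.7, 0, 0, 0, 0, 0, 0, 0.7, 0, 0, 0, 0, 0, 0, 0.7],
  grip_force=8,
)

```text
time: 24.82
position: [0.4954, 0.2017, 0.1236]
tool_rot: [0.02, 1.0, 0.0, 0.002]
ft_force: [0.7, 0.7, 0.1]
grip_width: 0.0159
grip_force: 0.1
```

jog_arm(
  motion=[0, 0, 0.08, 0, 0, 0, 0.63, 0, 0.13, 0, 0, 0, 1, 0.63, -0.01, 0.13, 0, 0, 0, 1, 0.63, 0, 0.13, 0, 0, 0, 1, 0.63, -0.01, 0.13, 0, 0, 0, 1, 0.63, 0, 0.13, 0, 0, 0, 1, 0.63, -0.01, 0.13, 0, 0, 0, 1, 0.63, 0, 0.13, 0, 0, 0, 1, 0.63, -0.01, 0.13, 0, 0, 0, 1, 0.63, 0, 0.13, 0, 0, 0, 1, 0.63, 0, 0, 0, 0, 0, 0, 0.63],
)

```text
time: 26.2
position: [0.5109, 0.2449, 0.1196]
tool_rot: [0.327, 0.945, 0.0, 0.002]
ft_force: [-0.0, -0.6, 0.2]
grip_width: 0.0162
grip_force: 0.0
```

```bash
cat > l.py <<'E'
from h import *
o=robot.get_obs();p,R=now();d=p[:2]-[.570,.1995];uy=np.array([-ux[1],ux[0]])
y=R.as_matrix()[:,1]
print("r",np.linalg.norm(d),"theta",np.degrees(np.arctan2(d@uy,-d@ux[:2])),"tool theta",95.8-np.degrees(np.arctan2(y[1],y[0])),"z",p[2],"F tool",R.inv().apply(o["ft_force"]).round(1),o["grip_width"],o["time"],np.round(o["q"],2))
E
python3 l.py
```

```text
r 0.0745156334316915 theta 43.302627819467936 tool theta 43.99930435476557 z 0.11961665046871242 F tool [-0.4 -0.5 -0.2] 0.016223422480806264 26.2 [ 0.25  0.62  1.69 -0.    0.83 -0.65]
```

jog_arm(
  motion=[0, 0.13, 0, 0, 0, 1, 0.63, -0.01, 0.13, 0, 0, 0, 1, 0.63, 0, 0.13, 0, 0, 0, 1, 0.63, -0.01, 0.13, 0, 0, 0, 1, 0.63, 0, 0.13, 0, 0, 0, 1, 0.63, -0.01, 0.13, 0, 0, 0, 1, 0.63, 0, 0.13, 0, 0, 0, 1, 0.63, -0.01, 0.13, 0, 0, 0, 1, 0.63, 0, 0.13, 0, 0, 0, 1, 0.63, 0, 0.13, 0, 0, 0, 1, 0.63, 0, 0, 0, 0, 0, 0, 0.63],
)

```text
time: 27.58
position: [0.5539, 0.2716, 0.1196]
tool_rot: [0.63, 0.776, 0.001, 0.001]
ft_force: [-0.8, -0.3, 0.1]
grip_width: 0.0163
grip_force: 0.2
```

```bash
python3 l.py
```

```text
r 0.07389054065151153 theta 83.20131582999227 tool theta 83.96439511097947 z 0.11955710533837727 F tool [-0.1 -0.8 -0.1] 0.016285061267537513 27.575 [ 0.28  0.67  1.56 -0.    0.91  0.07]
```

Continue in small steps until the stop shows in the force.

jog_arm(
  motion=[0, 0.13, 0, 0, 0, 1, 0.63, 0, 0.06, 0, 0, 0, 0.5, 0.63, 0, 0, 0, 0, 0, 0, 0.63, 0, 0, 0, 0, 0, 0, 0.63],
)

```text
time: 28.08
position: [0.5595, 0.2725, 0.1195]
tool_rot: [0.67, 0.742, -0.001, 0.0]
ft_force: [-4.8, -2.4, 1.3]
grip_width: 0.0158
grip_force: 2.4
```

```bash
python3 l.py
```

```text
r 0.07378561468940861 theta 87.61753341105685 tool theta 89.96719771513229 z 0.11947944528620238 F tool [-1.9 -5.  -1.3] 0.015756932344443895 28.075 [ 0.27  0.68  1.54 -0.    0.93  0.17]
```

jog_arm(
  motion=[0, 0.05, 0, 0, 0, 0, 0.63, 0, 0, 0, 0, 0, 0, 0.63, 0, 0, 0, 0, 0, 0, 0.63],
)

```text
time: 28.45
position: [0.5596, 0.2726, 0.1194]
tool_rot: [0.67, 0.742, -0.003, -0.001]
ft_force: [-7.7, -2.2, 4.5]
grip_width: 0.0165
grip_force: 4.0
```

```bash
python3 l.py
```

```text
r 0.07380068280506784 theta 87.70193165385484 tool theta 89.95874383471818 z 0.11939043469816787 F tool [-1.4 -7.9 -4.4] 0.01645568543693123 28.45 [ 0.27  0.68  1.53 -0.    0.93  0.17]
```

The pose holds while the force rises to 8 N, well above the 1.5 N needed to move the lever, so it is at its stop. I open, rise and look.

jog_arm(
  motion=[0, -0.05, 0, 0, 0, 0, 0.3, 0, 0, 0, 0, 0, 0, 0.2, 0, 0, 0, 0, 0, 0, 0.2, 0, 0, -0.5, 0, 0, 0, 0.2, 0, 0, -1, 0, 0, 0, 0.2, 0, 0, -1, 0, 0, 0, 0.2, 0.2, -0.9, -0.5, 0, 0, 0, 0.2, 0.2, -0.9, -0.5, 0, 0, 0, 0.2, 0.2, -0.9, 0, 0, 0, 0, 0.2, 0.2, -0.9, 0, 0, 0, 0, 0.2, 0, 0, 0, 0, 0, 0, 0.2],
)

```text
time: 29.82
position: [0.4123, 0.2909, 0.2597]
tool_rot: [0.67, 0.742, 0.001, 0.001]
ft_force: [1.0, 0.2, 0.7]
grip_width: 0.0349
grip_force: 0.0
```

Run:
```python
from h import *
a=robot.camera("top");b=robot.camera("side")
A=cv2.resize(a[190:320,150:300],None,fx=3,fy=3,interpolation=cv2.INTER_CUBIC)
B=cv2.resize(b[170:300,250:360],None,fx=3,fy=3,interpolation=cv2.INTER_CUBIC)
cv2.imwrite("pics/f1.png",np.hstack([A,B]))
P=np.array([.570,.1995,.122]);uy=np.array([-ux[1],ux[0],0])
print([((pix("top",q)-[150,190])*3).round() for q in(P,P+.102*uy)],robot.get_obs()["position"])
```

```text
[array([131., 133.]), array([ 14., 155.])] [0.41571746 0.29110497 0.25996366]
```

View pics/f1.png

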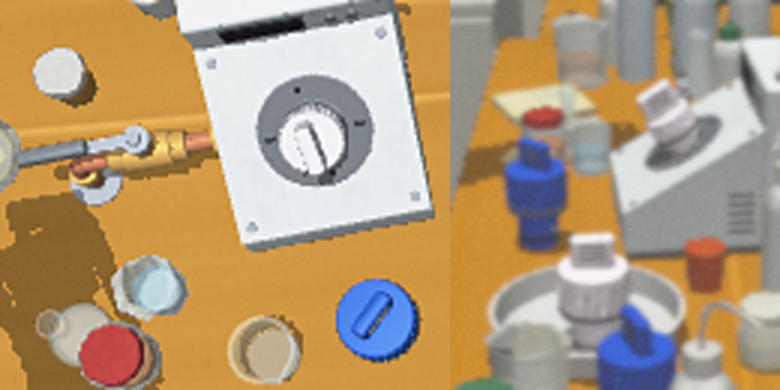

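The lever now runs from (133,138) to (15,160), matching the predicted open line and in line with the pipe. The cartridge is locked in the bezel and the large cartridge and glassware are undisturbed.

```bash
python3 -c "
from rig import robot
print(robot.hand_in())"
```

```text
the job is handed in; nothing more can be done
None
```

The smaller cartridge is locked in the port, the inlet valve was then opened fully to its stop, and the job was handed in at about 30 s; the larger cartridge and glassware were left standing.

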